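# Open the leak-test pot and hold its lid at 60 degrees

## Task

Lift the steel hold-down weight off the lid of the leak-test pot and set it down upright in the middle of the square rubber pad, without dropping it, while the lid stays shut. Then take the lid by its bar, raise it to 60 degrees from shut (never past 75) and finish while still holding it there, steady, in the gripper: it falls shut if let go. Leave the jar, the screwdriver and the loose sample where they are.

Things in the scene. Friction and masses are not known exactly. Their poses are not given: they have to be found in the camera images.
- pot: Leak-test pot, fixed to the bench (placed and turned anew each time): red-brown base plate 270 x 240 x 18 mm carrying an aluminium box 220 (x) x 200 (y) mm, rim 100 mm above the bench. Origin: centre of the underside. Its +x side carries the hinge, its -x side (towards the robot, turned up to 23 degrees) is where the lid opens.
- lid (a joint): Angle in rad of the pot's lid, an aluminium plate 220 x 200 x 6 mm, its upper face 106.5 mm above the bench when shut: 0 shut, growing as it opens upward; 60 degrees is 1.047. The lid falls shut under its own weight (about 0.5 kg, varies; some 3 to 4 N at the bar); the hinge is free with hardly any friction and would go on to 1.9.
- lid_bar (a point): Middle of the lid's dark steel round bar handle: 12 mm thick, runs along the lid's y, 100 mm between its two 12 mm posts, axis 35 mm above the plate's upper face (29 mm free beneath it), 190 mm from the hinge line and 30 mm from the plate's free edge; 141.5 mm above the bench when shut. The bar can turn between the fingers, so the gripper may keep pointing down while the lid swings.
- lid_hinge (a point): Point on the hinge line, middle of the lid's +x edge at the plate's underside, 110 mm along +x from the pot's centre and 100.5 mm above the bench. Its axes are those of the lid, which are the pot's when shut: the plate extends along -x, the hinge line is y, z is the normal of the upper face (tipping towards +x as the lid opens).
- weight: Hold-down weight: steel disc 72 mm across and 16 mm thick with an upright round knob, 26 mm across and 34 mm tall, on its middle (50 mm tall in all), about 0.6 kg (varies). Origin: centre of the underside; z up. It starts lying loose on the lid's upper face, between bar and hinge.
- pad: Square black rubber rest pad 140 x 140 x 8 mm, fixed on the bench at the other side of the robot's midline from the pot. Origin: centre of its underside.
- vial: Bystander: small closed jar, 44 mm across, 75 mm tall, standing to the left, beyond the sample. Origin: centre of the underside.
- driver: Bystander: screwdriver about 0.2 m long lying on the bench far to the right (-y). Origin somewhere along it.
- sample: Bystander: grey plastic sample housing 90 x 60 x 28 mm, far to the left (+y). Origin: centre of the underside.
Not all that is in view belongs to the job. What is shaped like the weight but brown, green or turquoise is not meant.

How it is judged:
By the outcome, as a careful person would: the job done as asked, in the order asked, and still so for the second after the job is handed in, while the arm keeps its last pose, push and grip.
It also fails if it takes over 54 s, if anything falls off the work surface, if the arm or the gripper's body presses on something with over 40 N, if the wrist force passes 120 N, or if a joint passes its speed limit or range.

## Robot

A 6-joint arm with a two-finger parallel gripper is mounted at the origin on the work surface. World frame = base frame: x ahead of the robot, y to its left, z up, the work surface at z = 0. Lengths are in m, angles in rad, forces in N, time in s.
With the tool pointing down it reaches from about 0.425 to 1.125 m from the base axis. Payload 14.9 kg.
Tool frame: the origin (TCP) lies at the very end of the fingers, on their centre line; the grasp point (between the pads) lies 19 mm behind it; z points along the fingers, y is the direction in which the jaws open and shut (so a half turn about z gives the same grasp; the last joint's range is limited). The gripper opens to 91 mm and grips with 3 to 60 N. Pads are 32 mm wide; open, the fingers measure 118 mm over their backs; the gripper's body (76 mm by 178 mm) begins 60 mm behind the grasp point.
Start: joints at [1.296, 0.379, 1.734, -0, 1.028, -0.033], TCP at [0.168, 0.68, 0.214] pointing down, gripper open.
Joint ranges: [-2.77, 2.77], [-0.74, 2.19], [0, 2.66], [-1.06, 4.2], [0.31, 2.87], [-3.08, 3.08]. Speed limits (rad/s): [1.89, 1.89, 2.39, 3.14, 3.14, 3.14].

## Interface

Orientations are given as a rotation vector (axis times angle).
In Python, from cell import state, get_image, hand_in gives the robot as it stands.
- The arm moves only by the shell command python3 -m handwheel 'ROWS'. ROWS is JSON, a list of rows, each an object with "xyz": the shift along the tool's x, y, z in mm, a list of three; "delta_rot": the turn, a rotation vector about the tool's x, y, z in rad, a list of three; "hand": the opening, from -1 (shut) to 1 (fully open), so that 0 is half open. In form: [{"xyz": [tx, ty, tz], "delta_rot": [rx, ry, rz], "hand": hand}, ...]. A call has exactly 8 rows; each row shifts and turns the commanded pose from where the row before left it, along the tool's axes as they then stand; what a row does not reach is not made up. A row lasts 1/10 s, in which the tool goes at most 50 mm and 8.59 degrees, less where a joint would pass 70% of its speed; a pose out of reach is approached as far as the arm can. A call is refused whole if a number of a shift passes 50 or a number of a turn 0.15, either way. A call with a gripper value outside its range is refused whole. The fingers move at their own pace and stop on an object; the grip force is fixed at half the most. Time passes only in rows, so rows that do not move let the fingers close, or fill a call up. It gives the time, the measured TCP pose, the force and the opening at its end, in the units of the state.
- state(): the state, without advancing time (a new reading comes with each control period).
- get_image(name): name is "scene" or "top" or "wrist"; returns a dict with "frame" (420x560x3 uint8, blue, green, red), "fx", "fy", "cx", "cy" (pixels), "eye" and "attitude" of the camera in the world. Camera axes: x right, y down, z forward; pixel columns grow to the right and rows downward; lengths in m; the calibration is good to about 2 mm. A picture is of the moment at which its call begins. There is no depth.
- hand_in(): hands the job in, once; it reports no verdict.
The state is a dict: "t": time; "q": joint angles; "dq": joint speeds; "joint_torque": joint torques, N m; "tool_pos": TCP position; "ee_rot": TCP orientation; "force": force on the tool from outside, world axes, zero at the start; "ft_torque": the same for the moment, N m; "finger_gap": opening from 0.0 (shut) to 1.0 (fully open).
Only numpy, scipy, OpenCV 4.12 (cv2) and the standard library are available. Lean on these libraries where they do the work, as an engineer would, in place of code of your own. Each camera call takes 0.05 s, during which the arm holds its last target.

## Working session

There is one attempt and no reset: what is moved stays moved. The work goes in short steps, Python scripts to look and compute and a shell command to move; the robot and the scene stay as the last step left them, time stands still between calls to the robot, and variables do not carry over. Pictures are saved under pics/ and viewed, and the job is handed in when it is done.

```bash
mkdir -p pics; ls; python3 - <<'E'
from cell import state,get_image
import cv2
s=state();print(s)
for n in("scene","top","wrist"):
    d=get_image(n);cv2.imwrite(f"pics/{n}0.png",d["frame"]);print(n,[d[k] for k in("fx","fy","cx","cy","eye","attitude")])
E
```

```text
pics
{'t': 0.0, 'q': array([ 1.29569545e+00,  3.79414787e-01,  1.73474010e+00,  9.15002884e-06,
        1.02850228e+00, -3.32988480e-02]), 'dq': array([-0.0004541 ,  0.00083869, -0.00019716, -0.0002227 ,  0.00055082,
       -0.00085693]), 'joint_torque': array([ 1.53290068e-03, -7.63743067e+01, -4.34372807e+01,  6.51049381e-02,
        4.23988898e-02, -8.63640798e-05]), 'tool_pos': array([0.16751785, 0.67927472, 0.21330405]), 'ee_rot': array([-3.78883761e-01, -3.11848888e+00,  1.65031255e-03]), 'force': array([-0.11670731, -0.71360553, -0.21005281]), 'ft_torque': array([ 0.04729444, -0.0579275 ,  0.02884854]), 'finger_gap': 1.0006710087277024}
scene [394.362404020291, 394.362404020291, 276.96073460808634, 207.4248982908609, array([ 0.99760198, -0.84015189,  0.7316806 ]), array([-2.07941416, -0.51880998,  0.29508943])]
top [385.3074733767502, 385.3074733767502, 283.2213411749966, 211.08089025802337, array([ 0.33756209, -0.00654181,  1.11071971]), array([-2.15164062,  2.07938473, -0.21725238])]
wrist [307.1511038062487, 307.1511038062487, 280.30184985749196, 206.81255989025925, array([0.09694753, 0.69739615, 0.38458608]), array([2.2993753 , 1.80212615, 0.23795632])]
```

View pics/top0.png

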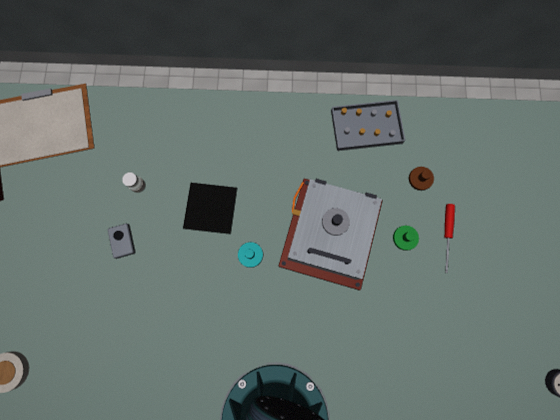

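View pics/scene0.png

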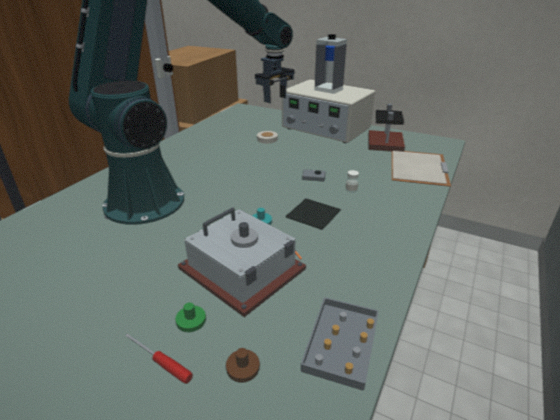

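View pics/wrist0.png

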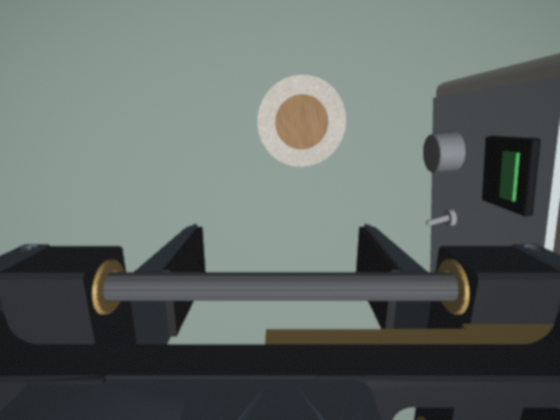

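Candidates in the top view: grey disc on the lid (337,221), turquoise (250,254), green (406,238), brown (421,178). The grey one on the lid, between bar and hinge, fits the description. I'll check it in a crop.

```bash
python3 - <<'E'
import cv2
a=cv2.imread("pics/top0.png")
cv2.imwrite("pics/c1.png",cv2.resize(a[165:300,265:400],None,fx=5,fy=4.4,interpolation=cv2.INTER_CUBIC)[:600])
cv2.imwrite("pics/c2.png",cv2.resize(a[170:245,175:250],None,fx=8,fy=8,interpolation=cv2.INTER_CUBIC)[:600])
E
```

```text
(no output)
```

View pics/c1.png

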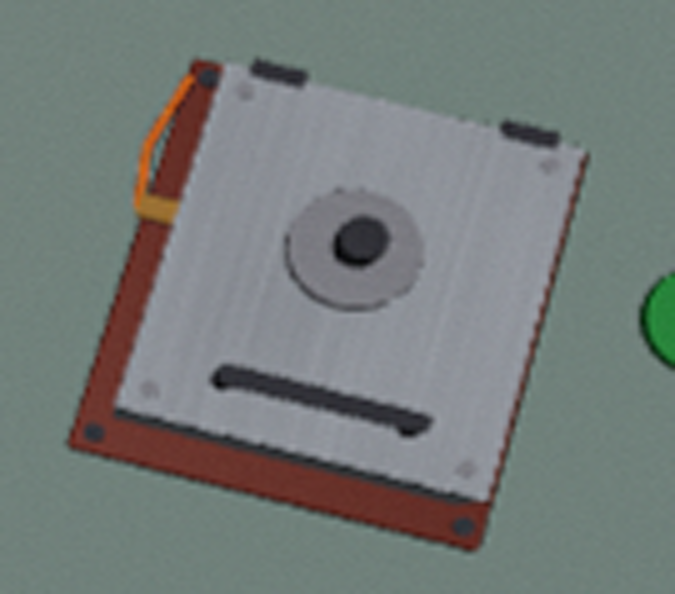

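View pics/c2.png

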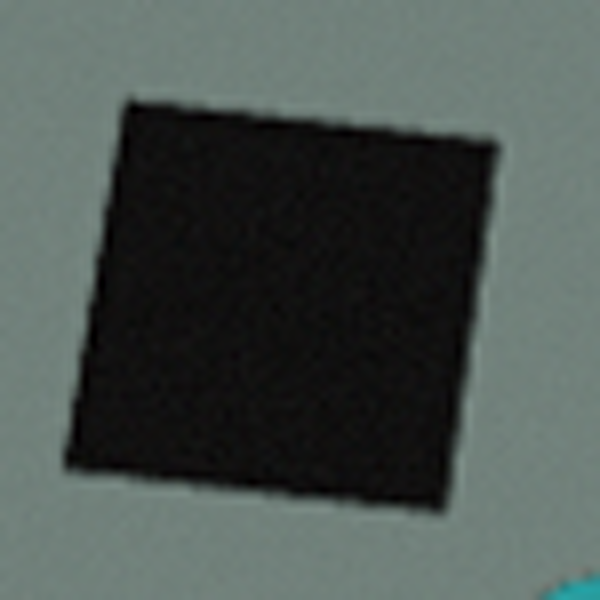

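The crop shows the steel disc with its dark knob top at c1 (362,240), bar ends at (218,376) and (430,424), and the lid corners. In c2 the pad corners are (128,100), (498,143), (445,512) and (66,468). Next I convert these to positions.

```bash
cat > h.py <<'E'
import numpy as np
from scipy.spatial.transform import Rotation as R
def pix2plane(d,u,v,z):
    M=R.from_rotvec(d["attitude"]).as_matrix()
    r=M@np.array([(u-d["cx"])/d["fx"],(v-d["cy"])/d["fy"],1]); e=np.array(d["eye"])
    return e+r*(z-e[2])/r[2]
def proj(d,p):
    c=R.from_rotvec(d["attitude"]).as_matrix().T@(np.array(p)-d["eye"])
    return np.array([d["cx"]+d["fx"]*c[0]/c[2],d["cy"]+d["fy"]*c[1]/c[2]])
E
python3 - <<'E'
from cell import get_image
from h import *
np.set_printoptions(precision=4,suppress=True)
d=get_image("top")
f1=lambda x,y,z:pix2plane(d,265+(x+.5)/5-.5,165+(y+.5)/4.4-.5,z)
f2=lambda x,y,z:pix2plane(d,175+(x+.5)/8-.5,170+(y+.5)/8-.5,z)
C=[f1(*p,.1065) for p in((222,64),(585,150),(490,500),(115,410))]
C=np.array(C);print("lid",C,C.mean(0),[np.linalg.norm(C[i]-C[i-1]) for i in range(4)])
for a,b in((0,3),(1,2)): v=C[a]-C[b];print("yaw",np.degrees(np.arctan2(v[1],v[0])))
for a,b in((0,1),(3,2)): v=C[a]-C[b];print("yaw y",np.degrees(np.arctan2(-v[0],v[1])))
b=[f1(*p,.1445) for p in((218,376),(430,424))];print("bar",b,np.mean(b,0),np.linalg.norm(b[0]-b[1]))
v=b[0]-b[1];print(np.degrees(np.arctan2(-v[0],v[1])))
print("knob",f1(362,240,.1565),"disc",f1(355,249,.1225))
P=np.array([f2(*p,.008) for p in((128,100),(498,143),(445,512),(66,468))])
print("pad",P,P.mean(0),[np.linalg.norm(P[i]-P[i-1]) for i in range(4)])
E
```

```text
lid [[ 0.6343 -0.072   0.1065]
 [ 0.5867 -0.2678  0.1065]
 [ 0.3746 -0.2152  0.1065]
 [ 0.4204 -0.0208  0.1065]] [ 0.504  -0.144   0.1065] [np.float64(0.22001332790953743), np.float64(0.2014827612483658), np.float64(0.21861413786844125), np.float64(0.19974122843214884)]
yaw -13.478081067197234
yaw -13.934645241294572
yaw y -13.658732719727084
yaw y -13.256958295452831
bar [array([ 0.4383, -0.0713,  0.1445]), array([ 0.4147, -0.1777,  0.1445])] [ 0.4265 -0.1245  0.1445] 0.10896304684605143
-12.516097024263344
knob [ 0.5174 -0.1414  0.1565] disc [ 0.5183 -0.1426  0.1225]
pad [[0.6421 0.2722 0.008 ]
 [0.6305 0.1344 0.008 ]
 [0.4925 0.1456 0.008 ]
 [0.5038 0.2833 0.008 ]] [0.5672 0.2089 0.008 ] [np.float64(0.1388131733261943), np.float64(0.1383176490008316), np.float64(0.13849085360187088), np.float64(0.13822787656417224)]
```

Sizes check out (lid 220x200, pad ~139, bar ~110 over its ends). Pot yaw is about -13.5°, weight at (0.518,-0.142), pad at (0.567,0.209). First I move clear, then turn the jaws to the pot's x direction.

```bash
cat >> h.py <<'E'
def delta(s,pos,yawdeg=None):
    """tool-frame shift (mm) to pos, and rotvec to tool-down with jaw (y) dir at yawdeg"""
    A=R.from_rotvec(s["ee_rot"]); out=A.inv().apply(np.array(pos)-s["tool_pos"])*1000
    if yawdeg is None: return out.round(1)
    a=np.radians(yawdeg); y=np.array([np.cos(a),np.sin(a),0]); z=np.array([0,0,-1.])
    T=R.from_matrix(np.c_[np.cross(y,z),y,z]); dr=(A.inv()*T).as_rotvec()
    return out.round(1),dr.round(4),T.inv().apply(np.array(pos)-s["tool_pos"]).round(4)*1000
E
python3 -m handwheel '[{"xyz":[-15,-13,-8],"delta_rot":[0,0,0],"hand":1},{"xyz":[-36,-30,-8],"delta_rot":[0,0,0],"hand":1},{"xyz":[-36,-30,-5],"delta_rot":[0,0,0],"hand":1},{"xyz":[-36,-30,-3],"delta_rot":[0,0,0],"hand":1},{"xyz":[-36,-30,0],"delta_rot":[0,0,0],"hand":1},{"xyz":[-36,-30,0],"delta_rot":[0,0,0],"hand":1},{"xyz":[-36,-30,0],"delta_rot":[0,0,0],"hand":1},{"xyz":[-36,-30,0],"delta_rot":[0,0,0],"hand":1}]'
python3 -m handwheel '[{"xyz":[-36,-30,0],"delta_rot":[0,0,0.1],"hand":1},{"xyz":[0,0,0],"delta_rot":[0,0,0.14],"hand":1},{"xyz":[0,0,0],"delta_rot":[0,0,0.14],"hand":1},{"xyz":[0,0,0],"delta_rot":[0,0,0.14],"hand":1},{"xyz":[0,0,0],"delta_rot":[0,0,0.14],"hand":1},{"xyz":[0,0,0],"delta_rot":[0,0,0.14],"hand":1},{"xyz":[0,0,0],"delta_rot":[0,0,0.14],"hand":1},{"xyz":[0,0,0],"delta_rot":[0,0,0.14],"hand":1}]'
python3 - <<'E'
from cell import state
from h import *
s=state();print(s["q"].round(3));print(delta(s,[.5177,-.142,.23],-13.5))
E
```

```text
t: 1.0
tool_pos: [0.3743, 0.3968, 0.2383]
ee_rot: [0.379, 3.118, 0.0]
force: [0.6, 0.5, -0.0]
finger_gap: 1.002
t: 1.8
tool_pos: [0.4012, 0.3606, 0.2382]
ee_rot: [1.936, 2.474, 0.0]
force: [-0.3, -0.1, -0.3]
finger_gap: 0.995
[ 0.689  0.094  2.044 -0.     1.003  0.446]
(array([-515.9,   -7.8,    8.2]), array([ 2.000e-04, -0.000e+00,  4.786e-01]), array([-461.5,  230.6,    8.2]))
```

```bash

python3 -m handwheel '[{"xyz":[0,0,0],"delta_rot":[0,0,0.12],"hand":1},{"xyz":[0,0,0],"delta_rot":[0,0,0.12],"hand":1},{"xyz":[0,0,0],"delta_rot":[0,0,0.12],"hand":1},{"xyz":[0,0,0],"delta_rot":[0,0,0.1186],"hand":1},{"xyz":[-40,20,0],"delta_rot":[0,0,0],"hand":1},{"xyz":[-40,20,0],"delta_rot":[0,0,0],"hand":1},{"xyz":[-40,20,0],"delta_rot":[0,0,0],"hand":1},{"xyz":[-40,20,0],"delta_rot":[0,0,0],"hand":1}]'
python3 -m handwheel '[{"xyz":[-40,20,0],"delta_rot":[0,0,0],"hand":1},{"xyz":[-40,20,0],"delta_rot":[0,0,0],"hand":1},{"xyz":[-40,20,0],"delta_rot":[0,0,0],"hand":1},{"xyz":[-40,20,0],"delta_rot":[0,0,0],"hand":1},{"xyz":[-40,20,0],"delta_rot":[0,0,0],"hand":1},{"xyz":[-40,20,0],"delta_rot":[0,0,0],"hand":1},{"xyz":[-30,16,0],"delta_rot":[0,0,0],"hand":1},{"xyz":[-10,5,0],"delta_rot":[0,0,0],"hand":1}]'
python3 - <<'E'
from cell import state,get_image
from h import *
import cv2
s=state();print(s["q"].round(3));print(delta(s,[.5177,-.142,.23],-13.5))
d=get_image("wrist");cv2.imwrite("pics/w1.png",d["frame"]);print(d["eye"],proj(d,[.5177,-.142,.1565]))
E
```

```text
t: 2.6
tool_pos: [0.4425, 0.1852, 0.2383]
ee_rot: [2.461, 1.953, 0.001]
force: [1.2, -0.9, -0.2]
finger_gap: 1.002
t: 3.4
tool_pos: [0.5162, -0.1204, 0.2383]
ee_rot: [2.463, 1.949, 0.0]
force: [0.8, 1.3, 0.2]
finger_gap: 1.001
[-0.273  0.078  2.062 -0.     1.001 -0.041]
(array([-20.7,   6.4,   8.3]), array([0.0007, 0.0004, 0.0034]), array([-20.6,   6.5,   8.3]))
[ 0.53465131 -0.04791735  0.40950452] [286.16618713 235.30392708]
```

View pics/w1.png

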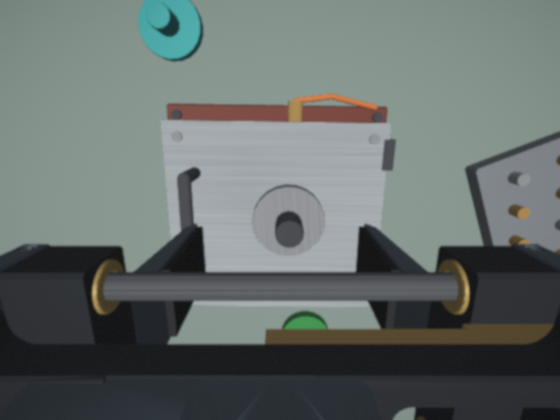

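```bash
python3 - <<'E'
from cell import get_image
from h import *
import cv2
d=get_image("wrist");print(d["eye"],proj(d,[.5177,-.142,.1565]),proj(d,[.5177,-.142,.1225]))
cv2.imwrite("pics/w1c.png",cv2.resize(d["frame"][170:270,230:350],None,fx=6,fy=6,interpolation=cv2.INTER_CUBIC))
E
```

```text
[ 0.53474148 -0.04770827  0.40940402] [286.15778534 235.58123007] [285.52877602 223.29123979]
```

View pics/w1c.png

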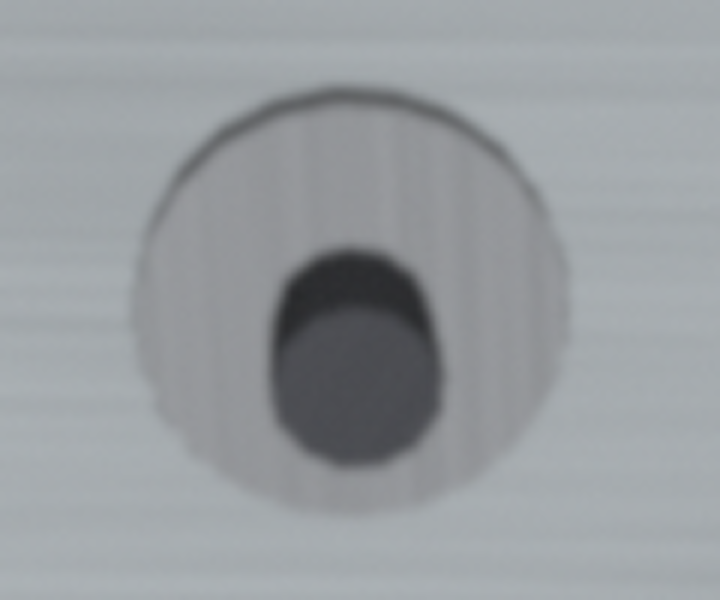

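The wrist view puts the knob top at pixel (289.5,234), within 3 mm of the top-camera estimate. I'll aim for (0.5195,-0.1427).

```bash
python3 - <<'E'
from cell import state
from h import *
s=state();print(delta(s,[.5195,-.1427,.127],-13.5))
E
```

```text
(array([-22.6,   9. , 111. ]), array([-0.    ,  0.    ,  0.0038]), array([-22.6,   9.1, 111. ]))
```

```bash

python3 -m handwheel '[{"xyz":[-10,5,8],"delta_rot":[0,0,0.004],"hand":1},{"xyz":[-12.6,4,15],"delta_rot":[0,0,0],"hand":1},{"xyz":[0,0,20],"delta_rot":[0,0,0],"hand":1},{"xyz":[0,0,20],"delta_rot":[0,0,0],"hand":1},{"xyz":[0,0,15],"delta_rot":[0,0,0],"hand":1},{"xyz":[0,0,8],"delta_rot":[0,0,0],"hand":1},{"xyz":[0,0,0],"delta_rot":[0,0,0],"hand":1},{"xyz":[0,0,0],"delta_rot":[0,0,0],"hand":1}]'
python3 - <<'E'
from cell import state,get_image
from h import *
import cv2
s=state();print(delta(s,[.5195,-.1427,.127],-13.5))
d=get_image("wrist");cv2.imwrite("pics/w2.png",d["frame"])
E
```

```text
t: 4.3
tool_pos: [0.5201, -0.1414, 0.1522]
ee_rot: [2.465, 1.948, 0.0]
force: [0.2, -1.3, 0.4]
finger_gap: 1.002
(array([-1.4, -0.3, 25.2]), array([0.0003, 0.    , 0.0023]), array([-1.4, -0.3, 25.2]))
```

View pics/w2.png

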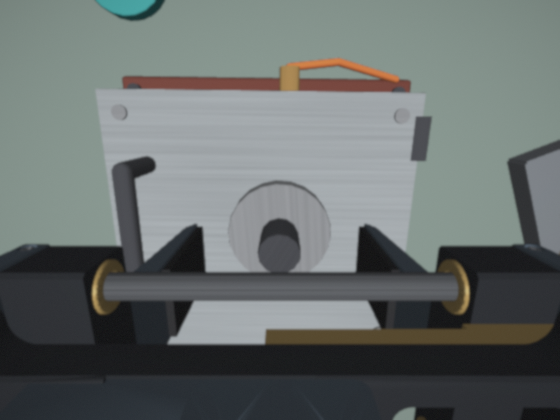

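The knob is centred between the fingers (column 280 between 203 and 358). I go down and close.

```bash

python3 -m handwheel '[{"xyz":[-1.4,0,8],"delta_rot":[0,0,0],"hand":1},{"xyz":[0,0,10],"delta_rot":[0,0,0],"hand":1},{"xyz":[0,0,7],"delta_rot":[0,0,0],"hand":1},{"xyz":[0,0,0],"delta_rot":[0,0,0],"hand":1},{"xyz":[0,0,0],"delta_rot":[0,0,0],"hand":-1},{"xyz":[0,0,0],"delta_rot":[0,0,0],"hand":-1},{"xyz":[0,0,0],"delta_rot":[0,0,0],"hand":-1},{"xyz":[0,0,0],"delta_rot":[0,0,0],"hand":-1}]'
python3 -m handwheel '[{"xyz":[0,0,0],"delta_rot":[0,0,0],"hand":-1},{"xyz":[0,0,0],"delta_rot":[0,0,0],"hand":-1},{"xyz":[0,0,0],"delta_rot":[0,0,0],"hand":-1},{"xyz":[0,0,0],"delta_rot":[0,0,0],"hand":-1},{"xyz":[0,0,0],"delta_rot":[0,0,0],"hand":-1},{"xyz":[0,0,-2],"delta_rot":[0,0,0],"hand":-1},{"xyz":[0,0,-3],"delta_rot":[0,0,0],"hand":-1},{"xyz":[0,0,-5],"delta_rot":[0,0,0],"hand":-1}]'
```

```text
t: 5.15
tool_pos: [0.5197, -0.1428, 0.1272]
ee_rot: [2.465, 1.947, 0.0]
force: [-0.6, 0.2, 0.5]
finger_gap: 0.682
t: 5.95
tool_pos: [0.5191, -0.1426, 0.1368]
ee_rot: [-2.465, -1.947, 0.001]
force: [-0.5, 0.1, -5.1]
finger_gap: 0.275
```

Gripped (gap 25 mm, +5 N load). I lift it further and check.

```bash

python3 -m handwheel '[{"xyz":[0,0,-8],"delta_rot":[0,0,0],"hand":-1},{"xyz":[0,0,-10],"delta_rot":[0,0,0],"hand":-1},{"xyz":[0,0,-10],"delta_rot":[0,0,0],"hand":-1},{"xyz":[0,0,-10],"delta_rot":[0,0,0],"hand":-1},{"xyz":[0,0,-10],"delta_rot":[0,0,0],"hand":-1},{"xyz":[0,0,-8],"delta_rot":[0,0,0],"hand":-1},{"xyz":[0,0,-3],"delta_rot":[0,0,0],"hand":-1},{"xyz":[0,0,0],"delta_rot":[0,0,0],"hand":-1}]'
python3 - <<'E'
from cell import state,get_image
from h import *
import cv2
s=state();print(delta(s,[.5672,.2089,.20],-13.5))
d=get_image("scene");cv2.imwrite("pics/s2.png",cv2.resize(d["frame"][150:330,120:360],None,fx=3,fy=3))
E
```

```text
t: 6.75
tool_pos: [0.5197, -0.1428, 0.1964]
ee_rot: [2.465, 1.947, 0.001]
force: [-0.5, 1.0, -5.5]
finger_gap: 0.28
(array([353.1, -35.2,  -3.7]), array([0.0007, 0.    , 0.002 ]), array([353. , -35.9,  -3.6]))
```

View pics/s2.png

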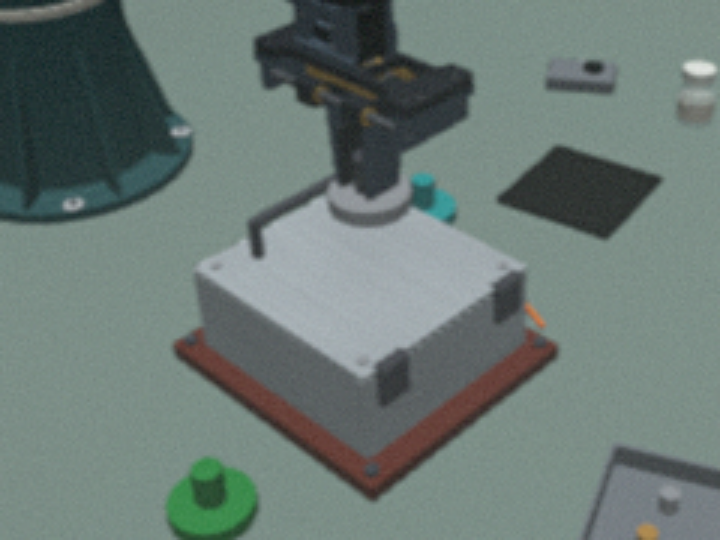

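The weight hangs level in the gripper and the lid is shut. Now to the pad at a moderate pace.

```bash

python3 -m handwheel '[{"xyz":[8,-1,0],"delta_rot":[0,0,0],"hand":-1},{"xyz":[16,-2,0],"delta_rot":[0,0,0],"hand":-1},{"xyz":[24,-2,0],"delta_rot":[0,0,0],"hand":-1},{"xyz":[28,-3,0],"delta_rot":[0,0,0],"hand":-1},{"xyz":[28,-3,0],"delta_rot":[0,0,0],"hand":-1},{"xyz":[28,-3,0],"delta_rot":[0,0,0],"hand":-1},{"xyz":[28,-3,0],"delta_rot":[0,0,0],"hand":-1},{"xyz":[28,-3,0],"delta_rot":[0,0,0],"hand":-1}]'
python3 -m handwheel '[{"xyz":[28,-3,0],"delta_rot":[0,0,0],"hand":-1},{"xyz":[28,-3,0],"delta_rot":[0,0,0],"hand":-1},{"xyz":[28,-3,0],"delta_rot":[0,0,0],"hand":-1},{"xyz":[28,-3,0],"delta_rot":[0,0,0],"hand":-1},{"xyz":[26,-2,0],"delta_rot":[0,0,0],"hand":-1},{"xyz":[16,-1,0],"delta_rot":[0,0,0],"hand":-1},{"xyz":[8,0,0],"delta_rot":[0,0,0],"hand":-1},{"xyz":[3,0,0],"delta_rot":[0,0,0],"hand":-1}]'
python3 - <<'E'
from cell import state,get_image
from h import *
import cv2
s=state();print(s["tool_pos"],s["finger_gap"],delta(s,[.5672,.2089,.0285],-13.5))
d=get_image("top");cv2.imwrite("pics/t3.png",cv2.resize(d["frame"][160:270,150:290],None,fx=5,fy=5))
d=get_image("wrist");cv2.imwrite("pics/w3.png",d["frame"])
E
```

```text
t: 7.6
tool_pos: [0.5432, 0.0472, 0.1956]
ee_rot: [-2.464, -1.948, 0.001]
force: [0.9, -0.2, -5.9]
finger_gap: 0.279
t: 8.4
tool_pos: [0.567, 0.2094, 0.1957]
ee_rot: [-2.464, -1.948, 0.001]
force: [0.2, -0.5, -5.5]
finger_gap: 0.276
[0.56696885 0.20939808 0.19569435] 0.27616436005158723 (array([ -0.4,   0.4, 167.2]), array([-0.0004,  0.0003,  0.0028]), array([ -0.4,   0.3, 167.2]))
```

View pics/w3.png

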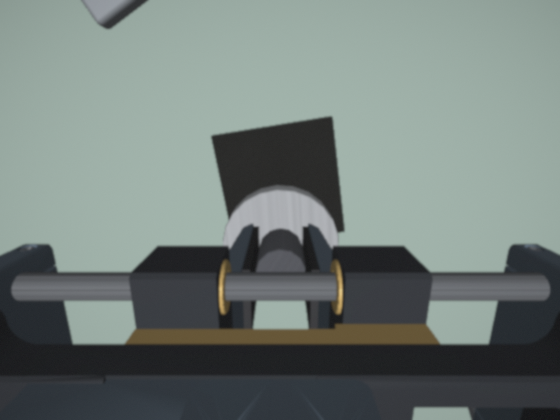

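View pics/t3.png

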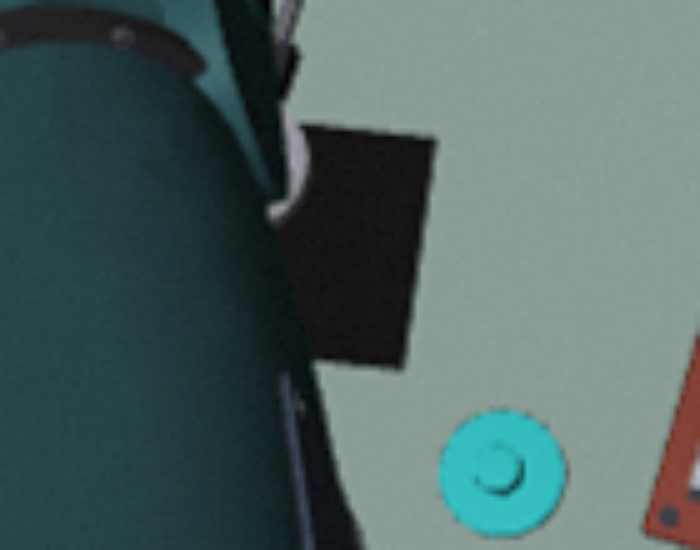

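```bash
python3 - <<'E'
from cell import get_image
from h import *
d=get_image("wrist")
for p in((212,135),(332,117),(343,231)): print(pix2plane(d,*p,.008))
E
```

```text
[0.50650272 0.28557863 0.008     ]
[0.6431643  0.27331046 0.008     ]
[0.63094215 0.13689283 0.008     ]
```

Pad corners agree between cameras within 2 mm. I lower the weight.

```bash

python3 -m handwheel '[{"xyz":[0,0,10],"delta_rot":[0,0,0],"hand":-1},{"xyz":[0,0.5,22],"delta_rot":[0,0,0],"hand":-1},{"xyz":[0,0.5,28],"delta_rot":[0,0,0],"hand":-1},{"xyz":[0,0,28],"delta_rot":[0,0,0],"hand":-1},{"xyz":[0,0,28],"delta_rot":[0,0,0],"hand":-1},{"xyz":[0,0,24],"delta_rot":[0,0,0],"hand":-1},{"xyz":[0,0,14],"delta_rot":[0,0,0],"hand":-1},{"xyz":[0,0,6],"delta_rot":[0,0,0],"hand":-1}]'
python3 -m handwheel '[{"xyz":[0,0,1],"delta_rot":[0,0,0],"hand":-1},{"xyz":[0,0,1],"delta_rot":[0,0,0],"hand":-1},{"xyz":[0,0,1],"delta_rot":[0,0,0],"hand":-1},{"xyz":[0,0,1],"delta_rot":[0,0,0],"hand":-1},{"xyz":[0,0,1],"delta_rot":[0,0,0],"hand":-1},{"xyz":[0,0,0],"delta_rot":[0,0,0],"hand":-1},{"xyz":[0,0,0],"delta_rot":[0,0,0],"hand":-1},{"xyz":[0,0,0],"delta_rot":[0,0,0],"hand":-1}]'
```

```text
t: 9.35
tool_pos: [0.5674, 0.2079, 0.0344]
ee_rot: [-2.465, -1.946, 0.003]
force: [0.3, 0.9, -5.8]
finger_gap: 0.276
t: 10.15
tool_pos: [0.5682, 0.2086, 0.031]
ee_rot: [2.465, 1.947, 0.0]
force: [-0.0, 0.8, -6.0]
finger_gap: 0.28
```

```bash

python3 -m handwheel '[{"xyz":[0,0,0.6],"delta_rot":[0,0,0],"hand":-1},{"xyz":[0,0,0.6],"delta_rot":[0,0,0],"hand":-1},{"xyz":[0,0,0.6],"delta_rot":[0,0,0],"hand":-1},{"xyz":[0,0,0],"delta_rot":[0,0,0],"hand":-1},{"xyz":[0,0,0],"delta_rot":[0,0,0],"hand":-1},{"xyz":[0,0,0],"delta_rot":[0,0,0],"hand":-1},{"xyz":[0,0,0],"delta_rot":[0,0,0],"hand":-1},{"xyz":[0,0,0],"delta_rot":[0,0,0],"hand":-1}]'
```

```text
t: 10.95
tool_pos: [0.5682, 0.2086, 0.0291]
ee_rot: [-2.465, -1.947, 0.0]
force: [0.3, 0.7, -5.8]
finger_gap: 0.276
```

```bash

python3 -m handwheel '[{"xyz":[0,0,0.5],"delta_rot":[0,0,0],"hand":-1},{"xyz":[0,0,0.5],"delta_rot":[0,0,0],"hand":-1},{"xyz":[0,0,0],"delta_rot":[0,0,0],"hand":-1},{"xyz":[0,0,0],"delta_rot":[0,0,0],"hand":-1},{"xyz":[0,0,0],"delta_rot":[0,0,0],"hand":-1},{"xyz":[0,0,0],"delta_rot":[0,0,0],"hand":-1},{"xyz":[0,0,0],"delta_rot":[0,0,0],"hand":-1},{"xyz":[0,0,0],"delta_rot":[0,0,0],"hand":-1}]'
```

```text
t: 11.75
tool_pos: [0.5683, 0.2086, 0.0285]
ee_rot: [2.465, 1.947, 0.0]
force: [-3.3, -1.2, 5.5]
finger_gap: 0.277
```

Contact (force flipped from -5.8 to +5.5 N). I release and rise.

```bash

python3 -m handwheel '[{"xyz":[0,0,0],"delta_rot":[0,0,0],"hand":-0.3},{"xyz":[0,0,0],"delta_rot":[0,0,0],"hand":-0.1},{"xyz":[0,0,0],"delta_rot":[0,0,0],"hand":0.2},{"xyz":[0,0,0],"delta_rot":[0,0,0],"hand":0.6},{"xyz":[0,0,0],"delta_rot":[0,0,0],"hand":0.6},{"xyz":[0,0,-5],"delta_rot":[0,0,0],"hand":0.6},{"xyz":[0,0,-15],"delta_rot":[0,0,0],"hand":0.6},{"xyz":[0,0,-25],"delta_rot":[0,0,0],"hand":0.6}]'
python3 -m handwheel '[{"xyz":[0,0,-35],"delta_rot":[0,0,0],"hand":0.6},{"xyz":[0,0,-40],"delta_rot":[0,0,0],"hand":0.6},{"xyz":[0,0,-40],"delta_rot":[0,0,0],"hand":0.6},{"xyz":[0,0,-25],"delta_rot":[0,0,0],"hand":0.6},{"xyz":[-20,0,0],"delta_rot":[0,0,0],"hand":0.6},{"xyz":[-40,0,0],"delta_rot":[0,0,0],"hand":0.6},{"xyz":[-40,0,0],"delta_rot":[0,0,0],"hand":0.6},{"xyz":[-40,0,0],"delta_rot":[0,0,0],"hand":0.6}]'
python3 - <<'E'
from cell import state,get_image
from h import *
import cv2
s=state();print(s["tool_pos"],delta(s,[.4265,-.125,.20],-13.5))
d=get_image("top");cv2.imwrite("pics/t4.png",cv2.resize(d["frame"][150:300,150:400],None,fx=3.2,fy=3.2))
d=get_image("scene");cv2.imwrite("pics/s4.png",cv2.resize(d["frame"][150:330,120:360],None,fx=3,fy=3))
E
```

```text
t: 12.55
tool_pos: [0.5674, 0.2084, 0.0735]
ee_rot: [-2.465, -1.947, 0.003]
force: [0.2, 0.2, -0.8]
finger_gap: 0.797
t: 13.35
tool_pos: [0.5346, 0.0707, 0.2133]
ee_rot: [2.465, 1.948, -0.0]
force: [0.3, -0.0, -0.2]
finger_gap: 0.8
[0.53458101 0.0707097  0.21328411] (array([-215.4,  -59.9,   13.3]), array([-0.0001,  0.0001,  0.0025]), array([-215.5,  -59.4,   13.3]))
```

View pics/t4.png

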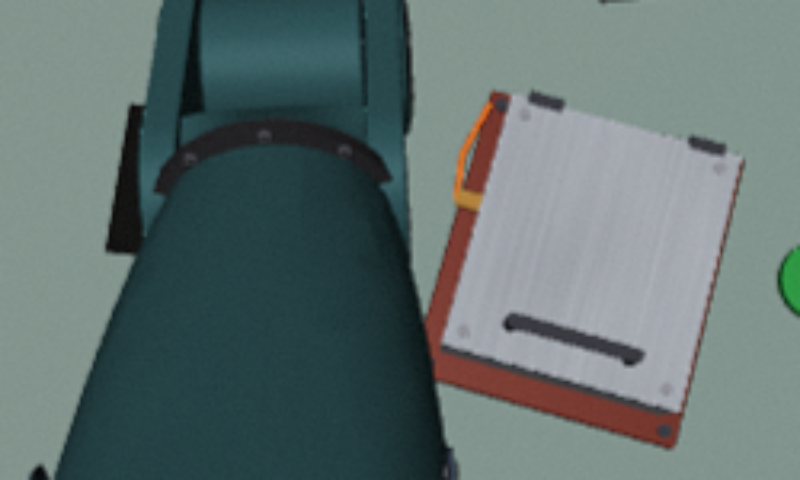

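View pics/s4.png

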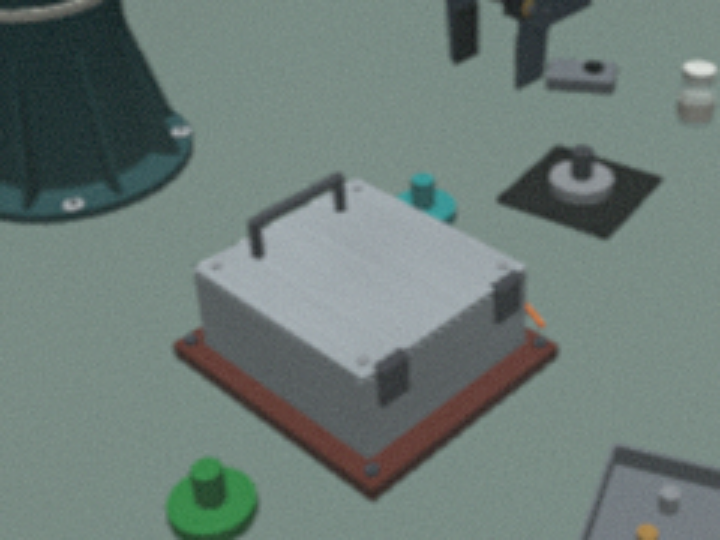

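The weight stands upright mid-pad (scene crop 582,180) and the lid is shut. Now to above the bar.

```bash

python3 -m handwheel '[{"xyz":[-35,-10,0],"delta_rot":[0,0,0],"hand":0.6},{"xyz":[-38,-10,0],"delta_rot":[0,0,0],"hand":0.6},{"xyz":[-38,-10,0],"delta_rot":[0,0,0],"hand":0.6},{"xyz":[-38,-10,0],"delta_rot":[0,0,0],"hand":0.6},{"xyz":[-35,-10,0],"delta_rot":[0,0,0],"hand":0.6},{"xyz":[-20,-6,0],"delta_rot":[0,0,0],"hand":0.6},{"xyz":[-9,-3,0],"delta_rot":[0,0,0],"hand":0.6},{"xyz":[0,0,0],"delta_rot":[0,0,0],"hand":0.6}]'
python3 - <<'E'
from cell import state,get_image
from h import *
import cv2
s=state();print(s["tool_pos"],s["q"].round(3),delta(s,[.4265,-.125,.1225],-13.5))
d=get_image("wrist");cv2.imwrite("pics/w5.png",d["frame"]);print(proj(d,[.4265,-.125,.1475]))
a=np.radians(-13.5);y=np.array([-np.sin(a),np.cos(a),0])
for k in(-.05,.05):print(proj(d,np.array([.4265,-.125,.1475])+k*y))
E
```

```text
t: 14.25
tool_pos: [0.4287, -0.1215, 0.2133]
ee_rot: [2.466, 1.946, 0.0]
force: [0.9, -0.0, 1.4]
finger_gap: 0.802
[ 0.42874521 -0.12153895  0.21326062] [-0.329 -0.038  2.233  0.     0.947 -0.094] (array([-3.9, -1.4, 90.8]), array([ 0.0002, -0.    ,  0.0006]), array([-3.9, -1.4, 90.8]))
[277.08671135 222.89873499]
[277.20143449 278.4880238 ]
[276.95912526 161.07668357]
```

View pics/w5.png

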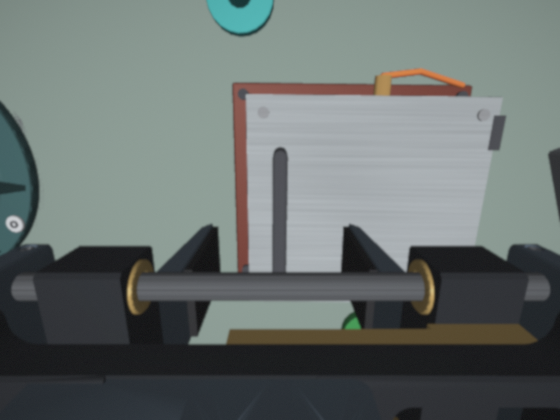

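The bar at column 280 is centred between the fingers and parallel to the pads. I descend.

```bash

python3 -m handwheel '[{"xyz":[-2,0,12],"delta_rot":[0,0,0],"hand":0.6},{"xyz":[-2,0,20],"delta_rot":[0,0,0],"hand":0.6},{"xyz":[0,0,22],"delta_rot":[0,0,0],"hand":0.6},{"xyz":[0,0,18],"delta_rot":[0,0,0],"hand":0.6},{"xyz":[0,0,12],"delta_rot":[0,0,0],"hand":0.6},{"xyz":[0,0,5],"delta_rot":[0,0,0],"hand":0.6},{"xyz":[0,0,1],"delta_rot":[0,0,0],"hand":0.6},{"xyz":[0,0,0],"delta_rot":[0,0,0],"hand":0.6}]'
python3 -m handwheel '[{"xyz":[0,0,0],"delta_rot":[0,0,0],"hand":0.3},{"xyz":[0,0,0],"delta_rot":[0,0,0],"hand":0},{"xyz":[0,0,0],"delta_rot":[0,0,0],"hand":-0.3},{"xyz":[0,0,0],"delta_rot":[0,0,0],"hand":-0.5},{"xyz":[0,0,0],"delta_rot":[0,0,0],"hand":-0.6},{"xyz":[0,0,0],"delta_rot":[0,0,0],"hand":-1},{"xyz":[0,0,0],"delta_rot":[0,0,0],"hand":-1},{"xyz":[0,0,0],"delta_rot":[0,0,0],"hand":-1}]'
python3 -m handwheel '[{"xyz":[0,0,0],"delta_rot":[0,0,0],"hand":-1},{"xyz":[0,0,0],"delta_rot":[0,0,0],"hand":-1},{"xyz":[0,0,0],"delta_rot":[0,0,0],"hand":-1},{"xyz":[0,0,0],"delta_rot":[0,0,0],"hand":-1},{"xyz":[0,0,0],"delta_rot":[0,0,0],"hand":-1},{"xyz":[0,0,0],"delta_rot":[0,0,0],"hand":-1},{"xyz":[0,0,0],"delta_rot":[0,0,0],"hand":-1},{"xyz":[0,0,0],"delta_rot":[0,0,0],"hand":-1}]'
```

```text
t: 15.1
tool_pos: [0.4285, -0.125, 0.1234]
ee_rot: [2.465, 1.948, 0.0]
force: [1.2, 0.2, -0.7]
finger_gap: 0.802
t: 15.9
tool_pos: [0.4273, -0.1248, 0.1229]
ee_rot: [-2.464, -1.946, 0.002]
force: [-25.1, 3.6, 17.8]
finger_gap: 0.126
t: 16.7
tool_pos: [0.427, -0.1248, 0.1229]
ee_rot: [-2.464, -1.946, 0.002]
force: [-7.4, 0.7, 7.8]
finger_gap: 0.125
```

Gripped the bar (gap 11.4 mm). Next I work out the arc in tool axes (tool y = pot +x, z = down).

```bash
python3 - <<'E'
from cell import state
from h import *
s=state();print(s["force"],R.from_rotvec(s["ee_rot"]).as_matrix().round(4))
f=lambda t:np.array([-np.hypot(.19,.041)*np.cos(t+np.arctan2(.041,.19)),np.hypot(.19,.041)*np.sin(t+np.arctan2(.041,.19))])*1000
A=[0,.5,1.5,3,5,7.5,10,12.5,15,18,21,24,27,30,33,36,39,42,45,48,51,53.5,56,58,59.5,60]
for a,b in zip(A,A[1:]): print(b,(f(np.radians(b))-f(np.radians(a))).round(1),(f(np.radians(b))-f(0)).round(1))
E
```

```text
[-7.40051161  0.73546955  7.77443256] [[ 2.318e-01  9.728e-01 -2.500e-03]
 [ 9.728e-01 -2.318e-01  8.000e-04]
 [ 2.000e-04 -2.600e-03 -1.000e+00]]
0.5 [0.4 1.7] [0.4 1.7]
1.5 [0.8 3.3] [1.1 5. ]
3 [1.3 4.9] [2.4 9.9]
5 [1.9 6.5] [ 4.3 16.4]
7.5 [2.7 8. ] [ 7.  24.4]
10 [3.  7.9] [10.  32.4]
12.5 [3.4 7.8] [13.4 40.2]
15 [3.7 7.6] [17.1 47.8]
18 [4.9 8.9] [22.  56.7]
21 [5.3 8.7] [27.3 65.4]
24 [5.8 8.4] [33.1 73.7]
27 [6.2 8.1] [39.3 81.8]
30 [6.6 7.7] [46.  89.5]
33 [7.  7.4] [53.  96.9]
36 [7.4 7. ] [ 60.4 103.8]
39 [7.8 6.6] [ 68.1 110.4]
42 [8.1 6.2] [ 76.2 116.6]
45 [8.4 5.7] [ 84.6 122.3]
48 [8.7 5.3] [ 93.3 127.6]
51 [9.  4.8] [102.3 132.5]
53.5 [7.6 3.7] [109.9 136.1]
56 [7.8 3.3] [117.7 139.4]
58 [6.3 2.4] [124.1 141.9]
59.5 [4.8 1.7] [128.9 143.5]
60 [1.6 0.5] [130.5 144. ]
```

```bash

python3 -m handwheel '[{"xyz":[0,0.4,-1.7],"delta_rot":[0,0,0],"hand":-1},{"xyz":[0,0.8,-3.3],"delta_rot":[0,0,0],"hand":-1},{"xyz":[0,1.3,-4.9],"delta_rot":[0,0,0],"hand":-1},{"xyz":[0,1.9,-6.5],"delta_rot":[0,0,0],"hand":-1},{"xyz":[0,2.7,-8],"delta_rot":[0,0,0],"hand":-1},{"xyz":[0,3,-7.9],"delta_rot":[0,0,0],"hand":-1},{"xyz":[0,3.4,-7.8],"delta_rot":[0,0,0],"hand":-1},{"xyz":[0,3.7,-7.6],"delta_rot":[0,0,0],"hand":-1}]'
python3 - <<'E'
from cell import state
from h import *
s=state();print(s["force"],s["ft_torque"],delta(s,[.427,-.1248,.1229],-13.5))
E
```

```text
t: 17.5
tool_pos: [0.4428, -0.1287, 0.1703]
ee_rot: [-2.462, -1.945, 0.005]
force: [-13.3, -1.2, 1.1]
finger_gap: 0.125
[-13.26912728  -1.16635226   1.07419356] [-0.39150075  2.64358184 -0.21789686] (array([  0.1, -16. ,  47.5]), array([-0.0051,  0.0002,  0.0022]), array([  0.1, -16.2,  47.4]))
```

Lid at about 15°. There's a 13 N sideways load, so I ease the tool y command by 1.2 mm over the next stretch.

```bash

python3 -m handwheel '[{"xyz":[0,4.5,-8.9],"delta_rot":[0,0,0],"hand":-1},{"xyz":[0,4.9,-8.7],"delta_rot":[0,0,0],"hand":-1},{"xyz":[0,5.4,-8.4],"delta_rot":[0,0,0],"hand":-1},{"xyz":[0,6.2,-8.1],"delta_rot":[0,0,0],"hand":-1},{"xyz":[0,6.6,-7.7],"delta_rot":[0,0,0],"hand":-1},{"xyz":[0,7,-7.4],"delta_rot":[0,0,0],"hand":-1},{"xyz":[0,7.4,-7],"delta_rot":[0,0,0],"hand":-1},{"xyz":[0,7.8,-6.6],"delta_rot":[0,0,0],"hand":-1}]'
python3 - <<'E'
from cell import state,get_image
from h import *
import cv2
s=state();print(s["force"],s["ft_torque"],s["finger_gap"],delta(s,[.427,-.1248,.1229],-13.5))
d=get_image("scene");cv2.imwrite("pics/s6.png",cv2.resize(d["frame"][100:330,100:400],None,fx=2.6,fy=2.6))
E
```

```text
t: 18.3
tool_pos: [0.4912, -0.1406, 0.2342]
ee_rot: [-2.462, -1.945, 0.007]
force: [-20.2, -2.1, 17.7]
finger_gap: 0.12
[-20.2332942   -2.06752231  17.71268959] [-0.48362115  3.82825958 -0.27126627] 0.12037628770374466 (array([  0.7, -65.5, 111.7]), array([-0.0058,  0.001 ,  0.0022]), array([  0.4, -66.1, 111.3]))
```

View pics/s6.png

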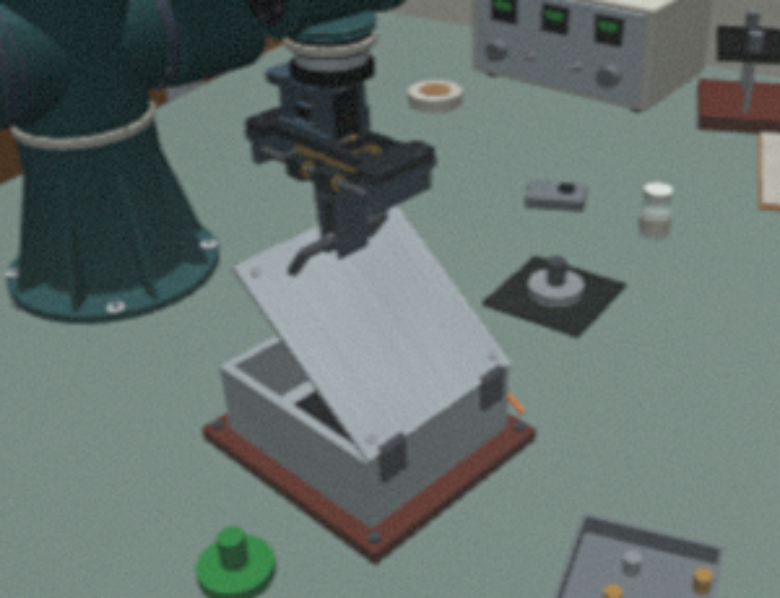

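Lid follows, at about 39° by position. There's a 27 N radial load, meaning the commanded arc is slightly too tight. I widen it on the next rows.

```bash

python3 -m handwheel '[{"xyz":[0,7.2,-7],"delta_rot":[0,0,0],"hand":-1},{"xyz":[0,7.6,-6.5],"delta_rot":[0,0,0],"hand":-1},{"xyz":[0,8.3,-6],"delta_rot":[0,0,0],"hand":-1},{"xyz":[0,8.7,-5.5],"delta_rot":[0,0,0],"hand":-1},{"xyz":[0,5,-2.8],"delta_rot":[0,0,0],"hand":-1},{"xyz":[0,2,-1],"delta_rot":[0,0,0],"hand":-1},{"xyz":[0,0,0],"delta_rot":[0,0,0],"hand":-1},{"xyz":[0,0,0],"delta_rot":[0,0,0],"hand":-1}]'
python3 - <<'E'
from cell import state
from h import *
s=state();print(s["force"],s["ft_torque"],s["finger_gap"]);_,_,w=delta(s,[.427,-.1248,.1229],-13.5)
p=np.array([-190-w[1],41+w[2]]);print(w,np.hypot(*p),np.degrees(np.arctan2(p[1],-p[0]))-12.18)
E
```

```text
t: 19.15
tool_pos: [0.5306, -0.1504, 0.2615]
ee_rot: [2.465, 1.947, -0.003]
force: [0.3, -10.2, -14.0]
finger_gap: 0.125
[  0.26367199 -10.23642112 -13.97180892] [-1.9831602   0.11290863 -0.22012566] 0.12468088153933113
[   0.7 -106.7  138.6] 197.97739769983843 52.937730637846734
```

Forces reduced; about 53° by position. I check the angle with the cameras by overlaying the model lid.

```bash
cat > ov.py <<'E'
from cell import get_image
from h import *
import cv2,sys
a=np.radians(-13.5);X=np.array([np.cos(a),np.sin(a),0]);Y=np.array([-np.sin(a),np.cos(a),0]);Z=np.array([0,0,1.])
H=np.array([.504,-.144,0])+.11*X+.1005*Z
d=get_image("scene");r=(60,90,260,220)  # x,y,w,h
x0,y0,w,h=140,100,200,150;k=4
im=cv2.resize(d["frame"][y0:y0+h,x0:x0+w],None,fx=k,fy=k,interpolation=cv2.INTER_CUBIC)
for t,c in zip(map(float,sys.argv[2:]),((0,0,255),(0,255,0),(255,0,0))):
    t=np.radians(t);ex=np.cos(t)*X*-1+np.sin(t)*Z;n=np.sin(t)*X+np.cos(t)*Z
    q=[H+.006*n+Y*s*.1+ex*L for s,L in((-1,0),(-1,.22),(1,.22),(1,0))]
    q=np.array([(proj(d,p)-[x0,y0]+.5)*k-.5 for p in q]).round().astype(int)
    cv2.polylines(im,[q],True,c,1)
cv2.imwrite(sys.argv[1],im)
E
python3 ov.py pics/o1.png 50 53 56
```

View pics/o1.png

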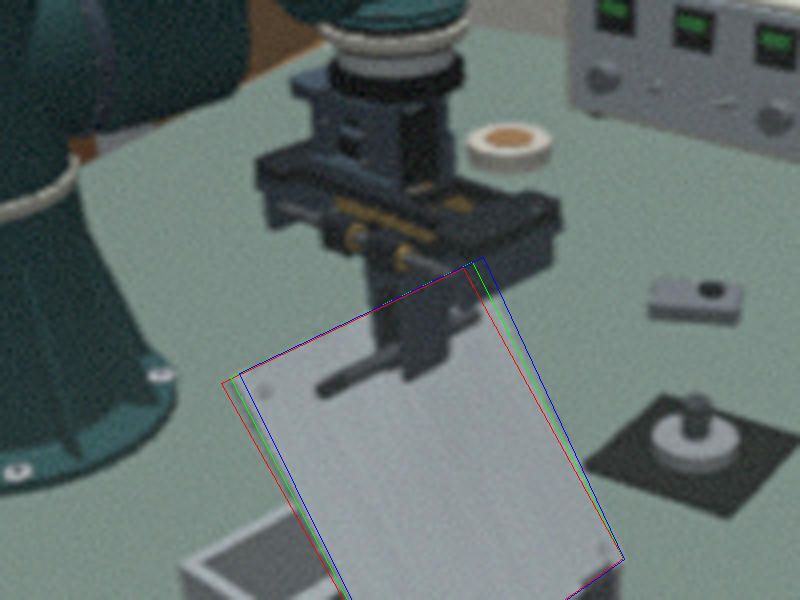

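```bash
sed -i 's/x0,y0,w,h=140,100,200,150;k=4/x0,y0,w,h=185,160,120,110;k=6/; s/"scene"/"scene"/' ov.py; sed -i 's/im=cv2.resize(d\["frame"\]/im=cv2.resize(sum(get_image("scene")["frame"].astype(np.float32) for _ in range(4))\/4 if 1 else d["frame"]/' ov.py; sed -i 's/if 1 else d\["frame"\]\[y0/)[y0/; s/resize(sum/resize((sum/' ov.py; python3 ov.py pics/o2.png 53 56 ; sed -i 's/x0,y0,w,h=185,160,120,110/x0,y0,w,h=180,150,130,100/' ov.py
```

```text
[ WARN:0@3.027] global loadsave.cpp:1063 imwrite_ Unsupported depth image for selected encoder is fallbacked to CV_8U.
```

View pics/o2.png

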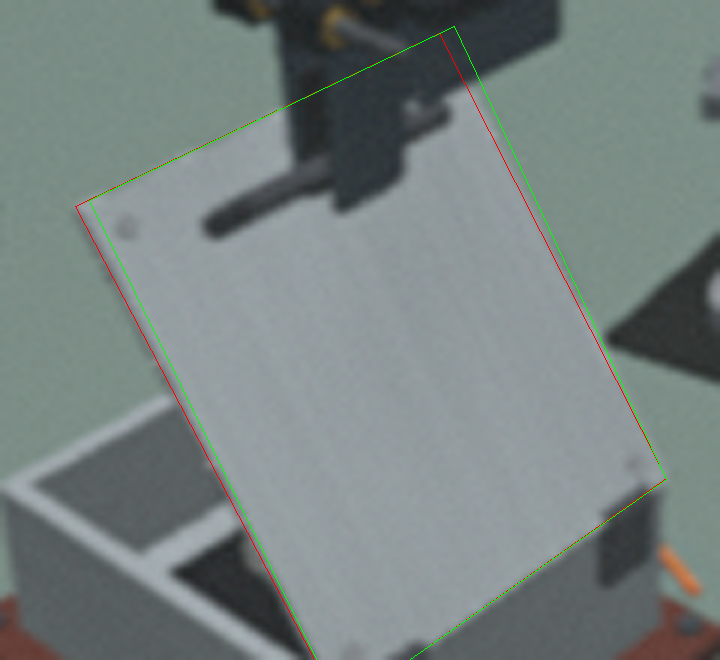

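```bash
cat > ov2.py <<'E'
from cell import get_image,state
from h import *
import cv2
a=np.radians(-13.5);X=np.array([np.cos(a),np.sin(a),0]);Y=np.array([-np.sin(a),np.cos(a),0]);Z=np.array([0,0,1.])
H=np.array([.504,-.144,0])+.11*X+.1005*Z
def pts(t):
    t=np.radians(t);ex=-np.cos(t)*X+np.sin(t)*Z;n=np.sin(t)*X+np.cos(t)*Z
    return dict(hr=H+.006*n+.1*Y,hl=H+.006*n-.1*Y,fr=H+.006*n+.1*Y+.22*ex,fl=H+.006*n-.1*Y+.22*ex,bl=H+.041*n+.19*ex-.05*Y,br=H+.041*n+.19*ex+.05*Y,bm=H+.041*n+.19*ex)
E
python3 - <<'E'
from ov2 import *
s=state();print(s["tool_pos"],"grasp",s["tool_pos"]+[0,0,.019])
d=get_image("scene")
for t in(50,53,56,59): p=pts(t);print(t,p["bm"].round(4),{k:((proj(d,v)-[185,160]+.5)*6-.5).round(0) for k,v in p.items()})
t=get_image("top")
for n,b in(("scene",d),("top",t)):
  print(n,proj(b,s["tool_pos"]+[0,0,.019]))
cv2.imwrite("pics/t7.png",cv2.resize(t["frame"][165:300,265:400],None,fx=5,fy=4.4,interpolation=cv2.INTER_CUBIC))
for a in(50,53,56,59): p=pts(a);print(a,{k:((proj(t,v)-[265,165]+.5)*[5,4.4]-.5).round(0) for k,v in p.items()})
E
```

```text
[ 0.53050114 -0.15040295  0.2614185 ] grasp [ 0.53050114 -0.15040295  0.2804185 ]
50 [ 0.5227 -0.1485  0.2724] {'hr': array([665., 477.]), 'hl': array([340., 708.]), 'fr': array([424.,  42.]), 'fl': array([ 62., 214.]), 'bl': array([239., 206.]), 'br': array([419., 115.]), 'bm': array([332., 159.])}
53 [ 0.5316 -0.1506  0.2769] {'hr': array([666., 478.]), 'hl': array([340., 709.]), 'fr': array([439.,  33.]), 'fl': array([ 75., 206.]), 'bl': array([254., 203.]), 'br': array([435., 112.]), 'bm': array([347., 156.])}
56 [ 0.5407 -0.1528  0.2809] {'hr': array([666., 479.]), 'hl': array([340., 709.]), 'fr': array([454.,  26.]), 'fl': array([ 89., 200.]), 'bl': array([270., 202.]), 'br': array([451., 110.]), 'bm': array([363., 155.])}
59 [ 0.55   -0.155   0.2845] {'hr': array([666., 479.]), 'hl': array([341., 710.]), 'fr': array([470.,  20.]), 'fl': array([104., 195.]), 'bl': array([286., 202.]), 'br': array([468., 110.]), 'bm': array([380., 154.])}
scene [242.04158064 184.16789144]
top [349.07005897 203.35374785]
50 {'hr': array([225.,  58.]), 'hl': array([584., 142.]), 'fr': array([172., 223.]), 'fl': array([613., 328.]), 'bl': array([524., 215.]), 'br': array([306., 163.]), 'bm': array([415., 189.])}
53 {'hr': array([225.,  58.]), 'hl': array([584., 142.]), 'fr': array([178., 203.]), 'fl': array([621., 309.]), 'bl': array([531., 196.]), 'br': array([312., 144.]), 'bm': array([421., 170.])}
56 {'hr': array([225.,  58.]), 'hl': array([584., 142.]), 'fr': array([184., 182.]), 'fl': array([630., 288.]), 'bl': array([538., 177.]), 'br': array([319., 125.]), 'bm': array([428., 151.])}
59 {'hr': array([225.,  58.]), 'hl': array([584., 142.]), 'fr': array([190., 161.]), 'fl': array([639., 267.]), 'bl': array([545., 157.]), 'br': array([325., 105.]), 'bm': array([434., 131.])}
```

View pics/t7.png

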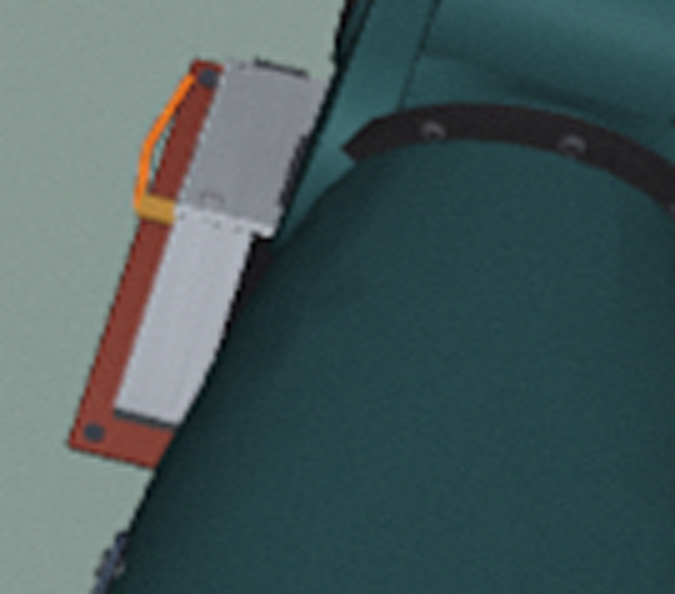

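Top view puts the free edge at about (178,205), i.e. about 53°, as does the kinematics, while the scene overlay suggests 55–56°. I calibrate the scene overlay against the known shut picture.

```bash
python3 - <<'E'
from ov2 import *
d=get_image("scene");im0=cv2.imread("pics/scene0.png")
x0,y0,k=180,195,6
im=cv2.resize(im0[y0:y0+100,x0:x0+125],None,fx=k,fy=k,interpolation=cv2.INTER_CUBIC)
p=pts(0);q={n:((proj(d,v)-[x0,y0]+.5)*k-.5).round().astype(int) for n,v in p.items()};print(q)
cv2.polylines(im,[np.array([q[n] for n in("hl","fl","fr","hr")])],True,(0,0,255),1)
cv2.line(im,q["bl"],q["br"],(0,255,0),1)
cv2.imwrite("pics/o3.png",im)
E
```

```text
{'hr': array([688, 259]), 'hl': array([361, 488]), 'fr': array([346,  86]), 'fl': array([ 17, 266]), 'bl': array([140, 178]), 'br': array([308,  88]), 'bm': array([227, 132])}
```

View pics/o3.png

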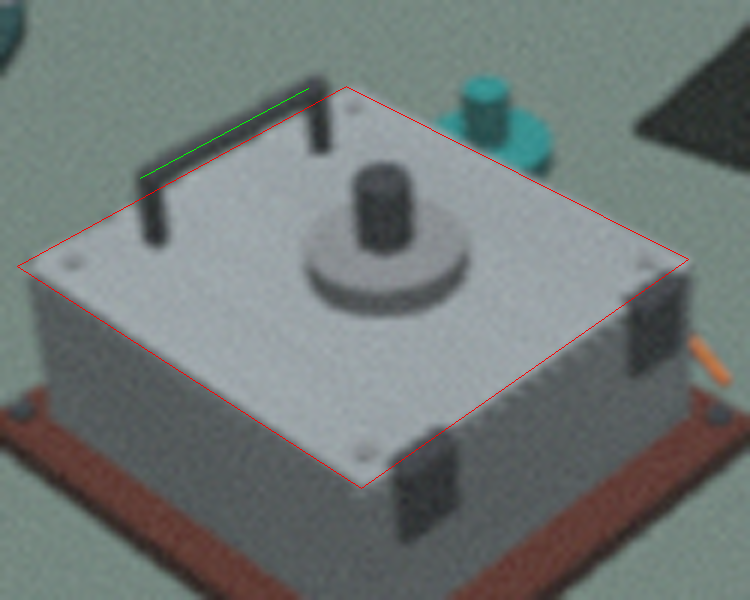

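The overlay sits about 1.3 px left on the shut lid too, so the scene reading corrects to ~54°. Combined estimate is ~53.3°. I go on by +6.7° (about +21.5 mm pot x, +7.5 mm up), easing the side load.

```bash

python3 -m handwheel '[{"xyz":[-0.2,2,-0.7],"delta_rot":[0,0,0],"hand":-1},{"xyz":[-0.2,4,-1.4],"delta_rot":[0,0,0],"hand":-1},{"xyz":[-0.2,5,-1.8],"delta_rot":[0,0,0],"hand":-1},{"xyz":[-0.1,5,-1.8],"delta_rot":[0,0,0],"hand":-1},{"xyz":[0,4,-1.2],"delta_rot":[0,0,0],"hand":-1},{"xyz":[0,1.5,-0.4],"delta_rot":[0,0,0],"hand":-1},{"xyz":[0,0,0],"delta_rot":[0,0,0],"hand":-1},{"xyz":[0,0,0],"delta_rot":[0,0,0],"hand":-1}]'
python3 - <<'E'
from ov2 import *
s=state();print(s["force"],s["finger_gap"]);_,_,w=delta(s,[.427,-.1248,.1229],-13.5)
p=np.array([-190-w[1],41+w[2]]);print(w,np.hypot(*p),np.degrees(np.arctan2(p[1],-p[0]))-12.18)
d=get_image("scene");x0,y0,k=180,150,6
im=cv2.resize(d["frame"][y0:y0+100,x0:x0+130],None,fx=k,fy=k,interpolation=cv2.INTER_CUBIC)
for a,c in((57,(0,0,255)),(60,(0,255,0)),(63,(255,0,0))):
  P=pts(a);q=np.array([(proj(d,P[n])+[1.3,0]-[x0,y0]+.5)*k for n in("hl","fl","fr","hr")]).round().astype(int)
  cv2.polylines(im,[q],True,c,1)
cv2.imwrite("pics/o4.png",im)
t=get_image("top")
im=cv2.resize(t["frame"][165:225,285:345],None,fx=10,fy=10,interpolation=cv2.INTER_CUBIC)
for a,c in((57,(0,0,255)),(60,(0,255,0)),(63,(255,0,0))):
  P=pts(a);q=np.array([(proj(t,P[n])-[285,165]+.5)*10 for n in("hl","fl","fr","hr")]).round().astype(int)
  cv2.polylines(im,[q],True,c,1)
cv2.imwrite("pics/t8.png",im)
E
```

```text
t: 20.4
tool_pos: [0.5517, -0.1558, 0.2703]
ee_rot: [2.465, 1.947, -0.001]
force: [-5.9, -3.2, 4.5]
finger_gap: 0.124
[-5.91238067 -3.19824215  4.46839561] 0.12427656862843105
[   1.  -128.5  147.4] 198.1837783472704 59.7416024067462
```

View pics/o4.png

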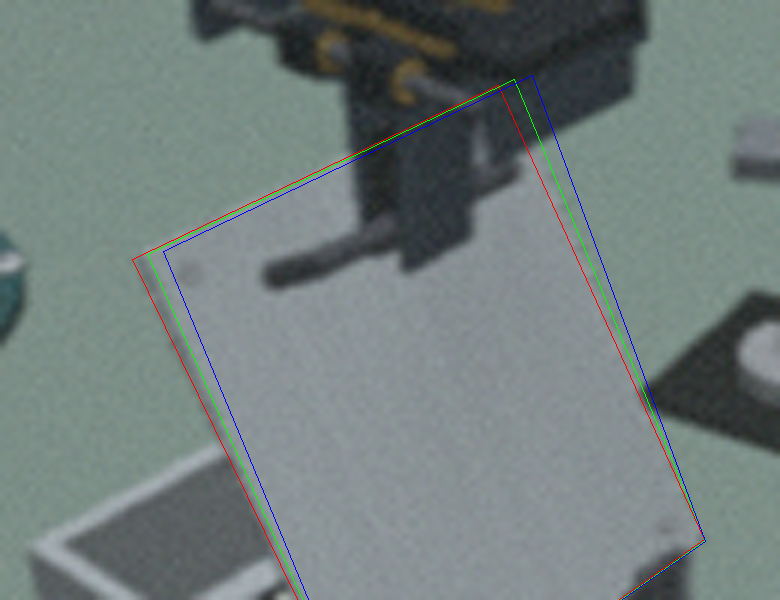

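View pics/t8.png

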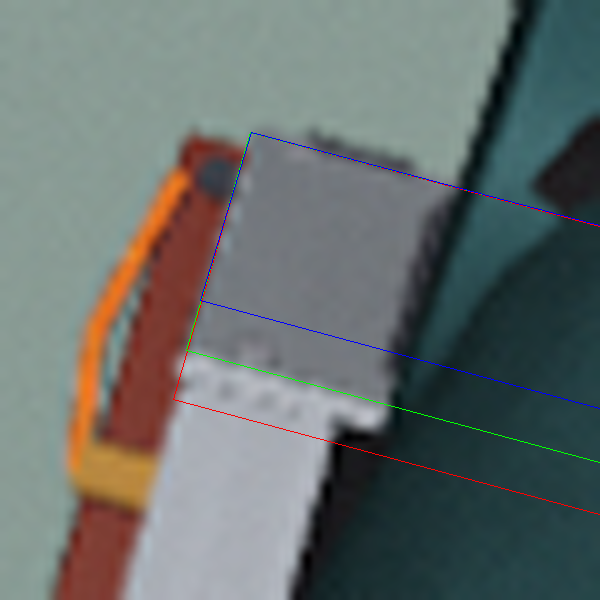

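All three agree: top ≈60°, kinematics 59.7°, scene 60–61°. I hold briefly to check it stays steady and look at the whole scene.

```bash

python3 -m handwheel '[{"xyz":[0,0,0],"delta_rot":[0,0,0],"hand":-1},{"xyz":[0,0,0],"delta_rot":[0,0,0],"hand":-1},{"xyz":[0,0,0],"delta_rot":[0,0,0],"hand":-1},{"xyz":[0,0,0],"delta_rot":[0,0,0],"hand":-1},{"xyz":[0,0,0],"delta_rot":[0,0,0],"hand":-1},{"xyz":[0,0,0],"delta_rot":[0,0,0],"hand":-1},{"xyz":[0,0,0],"delta_rot":[0,0,0],"hand":-1},{"xyz":[0,0,0],"delta_rot":[0,0,0],"hand":-1}]'
python3 - <<'E'
from ov2 import *
s=state();print(s["tool_pos"],abs(s["dq"]).max())
d=get_image("scene");cv2.imwrite("pics/s9.png",d["frame"])
# weight on pad in scene: disc-top centre prediction for pad centre
print(proj(d,[.5678,.2095,.058]))
E
```

```text
t: 21.3
tool_pos: [0.5517, -0.1557, 0.2703]
ee_rot: [2.465, 1.947, -0.001]
force: [-5.6, -4.0, 4.3]
finger_gap: 0.122
[ 0.55168874 -0.15573417  0.27027657] 0.0026710348885254217
[313.19372824 199.48224648]
```

View pics/s9.png

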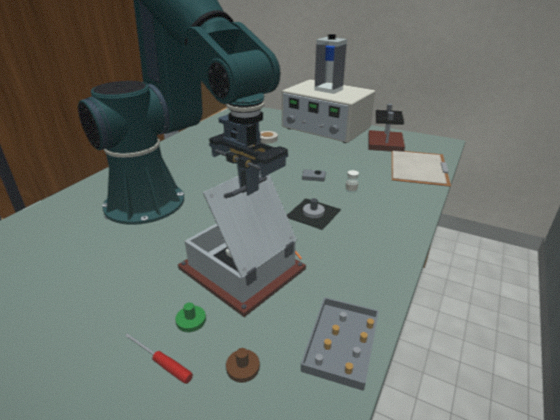

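The pose is steady, the weight's knob is at about (314,201) mid-pad, and the jar, driver and sample are where they were.

```bash
python3 -c "
from cell import hand_in
print(hand_in())"
```

```text
the job is handed in; nothing more can be done
None
```

The weight is off the lid and stands upright in the middle of the rubber pad. The arm still holds the lid by its bar at about 60°. I handed in at about 21 s, well under 54 s.

- **Weight:** I set it down under control, and the wrist force confirmed contact before I opened the gripper. In the final scene picture its knob shows within about 2 pixels of where the pad centre should put it. The lid was shut in every picture up to then.
- **Lid angle:** kinematics gave 59.7°, the top camera about 60°, and the scene camera 60–61°. Earlier, at about 53°, the scene view read 2–3° high. That shrank to about 1° after I corrected for a 1.3-pixel offset seen on the shut lid.
- **Steadiness:** over the last 0.8 s the arm did not drift measurably, with about 8 N on the wrist.
- **Swing forces:** the wrist force reached about 31 N as the fingers closed on the bar, and about 27 N partway up because my arc was slightly tight. I eased it after that. The bar's path measured about 4 mm wider than the nominal radius, and I left that unexplained.
- **Bystanders:** the jar, screwdriver and sample appear in their original places in the final picture.

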